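# Sort the service parts into the spectrometer's accessory drawer

## Task

Tidy up after the spectrometer service: put the loose spanner and the two loose pipe tees into the open accessory drawer, each in the compartment that already holds its own kind, without dropping them from a height or knocking the shelf that stands over part of the bench. Then push the drawer fully home until it clicks in, without slamming it, and leave everything else on the bench where it is.

Things in the scene. Friction and masses are not known exactly. Their poses are not given: they have to be found in the camera images.
- spanner_a: loose sturdy plain steel spanner (ring one end, open jaw the other) lying flat: 120 mm long along its x, 12 mm thick, shank 16 mm wide (y), ends 26 to 28 mm wide. Origin: middle of the shank on its underside; z up. It starts on the open bench or under the shelf.
- tee_a: loose plain steel pipe tee: square body 26 (x) x 24 (y) x 24 mm (z), a round 16 mm port out of each end along x (57 mm over all) and a short one upward (34 mm high over all). Origin: middle of its underside; z up. It starts on the open bench or under the shelf.
- tee_b: a second loose tee, the same; on the open bench or under the shelf.
- spanner_kept: a second, identical spanner that already lies in one compartment of the drawer, near that compartment's outer side wall, and shows where spanners belong (it stays in that compartment). Origin as for the others.
- tee_kept: a third, identical tee that already lies in the other compartment, near its outer side wall, and shows where tees belong (it stays in that compartment).
- cab: fixed low white drawer unit with a red stripe, 260 (x) x 360 (y) x 85 mm high, on the robot's left. Origin: centre of its underside; its front faces its -x. The drawer comes out of the front. A fixed blue box (54 mm high) stands on the rear half of its top.
- tray (a joint): how far the drawer is out (m): 0 fully home, 0.19 at most. A spring catch holds it at 0; from about 12 mm to 5 mm it resists by a few newtons, below 5 mm it snaps in.
- tray_front (a point): middle of the outer face of the drawer front (front panel: 12 mm thick, 354 mm wide, its top 32 mm and its foot 32 mm from this point); moves with the drawer, axes as the unit's, the drawer opens along -x. The face is flat (a dark flush pull is set in it). This point is 36 mm above the bench.
- bin_left (a point): on the floor of the drawer's left (+y) compartment, 90 mm behind the inside of its front wall, mid-width. A compartment runs x -90 to +126 mm and y +-78 mm about this point; floor 20 mm above the bench; side walls and 6 mm divider rise 39 mm above the floor. Axes as the unit's. Only the part in front of the unit is open from above.
- bin_right (a point): the same point of the right (-y) compartment.
- shelf: fixed open wire shelf of 6 mm steel bars, 140 (x) x 400 (y) mm, its bars 215 to 221 mm above the bench, two 20 mm legs at its rear (+x) corners; front and sides open. Two bottles on it reach 310 mm. Origin: on the bench under its centre; front edge 70 mm towards -x. One of the loose parts lies about 55 mm behind that edge, so the tool must come in tilted.
- marker: bystander, to be left alone: a 100 mm white marker pen with a black cap, lying. Origin: centre of its underside.
- stopper: bystander, to be left alone: a small black rubber stopper, 24 mm across and 24 high, standing under the left end of the shelf. Origin: centre of its underside.
- socket_box: bystander, to be left alone: a white 85 x 85 x 36 mm mains socket box. Origin: centre of its underside.
- contact_plate: bystander, to be left alone: a 40 x 40 mm white ceramic plate with brass contacts, 18 high. Origin: centre of its underside.
- vial: bystander, to be left alone: a small white plastic vial, 22 mm across and 38 high, standing under the right end of the shelf. Origin: centre of its underside.
Mind the look-alikes: they are no part of the job. What is shaped like the spanner_a but green is not meant. Leave any purple look-alike of the tee_a alone.

How it is judged:
By the outcome, as a careful person would: the job done as asked, in the order asked, and still so for the second after the job is handed in, with the robot touching nothing.
It also fails if it takes over 72 s, if anything falls off the work surface, if the arm or the gripper's body presses on something with over 40 N, if the wrist force passes 120 N, or if a joint passes its speed limit or range.

## Robot

A 6-joint arm with a two-finger parallel gripper is mounted at the origin on the work surface. World frame = base frame: x ahead of the robot, y to its left, z up, the work surface at z = 0. Lengths are in m, angles in degrees, forces in N, time in s.
With the tool pointing down it reaches from about 0.3 to 0.875 m from the base axis. Payload 6.4 kg.
Tool frame: the origin (TCP) lies at the very end of the fingers, on their centre line; the grasp point (between the pads) lies r.pinch_z behind it (r.pinch_z is the distance from the TCP to the grasp point, in m); z points along the fingers, y is the line along which they close (so a half turn about z gives the same grasp; the last joint's range is limited). The gripper opens to 85 mm and grips with 20 to 120 N. Pads are 22 mm wide; open, the fingers measure 114 mm over their backs; the gripper's body (76 mm by 85 mm) begins 54 mm behind the grasp point. The pads swing forward as they close: fully open they stand 13 mm farther back than shut.
Start: joints at [-82.179, 10.359, 92.074, -0, 77.567, -11.82], TCP at [0.193, -0.542, 0.231] pointing down, gripper open.
Joint ranges: [-171.53, 171.53], [-51.25, 118.39], [17.06, 147.69], [-65.23, 245.23], [0, 150.52], [-178.68, 178.68]. Speed limits (degrees/s): [147.25, 147.25, 172.46, 180, 180, 180].

## Interface

Orientations are given as a 3x3 rotation matrix whose columns are the frame's x, y, z axes.
In Python, from cell import r, vision gives the robot as it stands. The module is installed in compiled form; this text tells all that it offers.
- The arm moves only by the tool play_rows, never from a script. Its argument "series" is a list of rows, each an object with "travel": the shift along the world's x, y, z normalised to -1 to 1, where 1 is 2 cm, a list of three; "dr": the turn, a rotation vector about the world's x, y, z normalised to -1 to 1, where 1 is 0.15 rad, a list of three. A call has 1 to 5 rows; each row shifts and turns the commanded pose from where the row before left it; what a row does not reach is not made up. A row lasts 1/8 s, in which the tool goes at most 62.5 mm and 10.7 degrees, less where a joint would pass 70% of its speed; a pose out of reach is approached as far as the arm can. A call with a number of a shift or a turn outside -1 to 1 is refused whole. A call with a gripper value outside its range is refused whole. "gripper" is the opening, from 0 (shut) to 1 (fully open), set as the call begins (left out, the last holds). The fingers move at their own pace and stop on an object; "newtons" is the grip in N (left out, the last holds). Time passes only in rows, so rows that do not move let the fingers close. It gives the time, the measured TCP pose, the force, the opening and the grip force at its end, in the units of the state.
- r.get_state(): the state, without advancing time (a new reading comes with each control period).
- vision.get_image(name): name is "side" or "top"; returns the picture (420x560x3 uint8, blue, green, red); there is no depth.
- vision.get_calibration(name): a dict with "fx", "fy", "cx", "cy" (pixels), "D" ([k1, k2, p1, p2, k3] as OpenCV has them; the pictures are not rectified), "rvec" (rotation vector, rad) and "tvec" (3), from world to camera coordinates, as OpenCV has them. Camera axes: x right, y down, z forward; pixel columns grow to the right and rows downward; lengths in m; the calibration is good to about 2 mm. A picture is of the moment at which its call begins. get_calibration takes no time and is no camera call.
- r.hand_in(): hands the job in; it is judged then, once.
Trained networks look in the newest picture that a camera, given by its name, has taken for a name from the list of things; names that differ only in an ending like _2 or _b are one class to them, and where a whole thing is asked for, a point or a joint stands for the part that bears it (a point fixed in the world has none). Each returns a list of dicts, best first, with "p" (0 to 1); they miss things now and then, are a little off and sometimes report something else, mostly with a low value. They report only what shows in the picture. A call takes as long as a camera call. They do not tell look-alikes from the thing itself.
- vision.look_for(camera, target): "bbox" ([centre column, centre row, width, height] in pixels, round what is visible of it).
The state is a dict: "clock": time; "qpos": joint angles; "joint_velocities": joint speeds; "joint_torque": joint torques, N m; "eef_pos": TCP position; "eef_rot": TCP orientation; "ft_force": force on the tool from outside, world axes, zero at the start; "wrist_torque": the same for the moment, N m; "grip_width": opening from 0.0 (shut) to 1.0 (fully open); "finger_force": force on a finger pad.
Only numpy, scipy, OpenCV 4.12 (cv2) and the standard library are available. Lean on these libraries where they do the work, as an engineer would, in place of code of your own. Each camera call takes 0.05 s, during which the arm holds its last target. There are 200 camera calls.

## Working session

There is one attempt and no reset: what is moved stays moved. The work goes in short steps, Python scripts to look and compute and a tool call to move; the robot and the scene stay as the last step left them, time stands still between calls to the robot, and variables do not carry over. Pictures are saved under pics/ and viewed, at most 10 in all, crops included, and the job is handed in when it is done.

Besides the shell and the picture viewer there is one more tool, called after "Request:" by a JSON object that holds its "name" and its "arguments". play_rows: Moves the arm, as the interface text tells. Its arguments: {"type":"object","properties":{"series":{"type":"array","items":{"type":"object","properties":{"travel":{"type":"array","items":{"type":"number","minimum":-1,"maximum":1}},"dr":{"type":"array","items":{"type":"number","minimum":-1,"maximum":1}}}}},"gripper":{"type":"number"},"newtons":{"type":"number"}},"required":["series"]}

```bash
mkdir -p pics; cat > h.py <<'E'
import numpy as np, cv2
from cell import r, vision
def cal(n):
    c=vision.get_calibration(n); K=np.array([[c['fx'],0,c['cx']],[0,c['fy'],c['cy']],[0,0,1.]])
    R=cv2.Rodrigues(np.array(c['rvec'],float))[0]; return K,np.array(c['D'],float),R,np.array(c['tvec'],float).ravel()
def ray(n,uv):
    K,D,R,t=cal(n); p=cv2.undistortPoints(np.array(uv,float).reshape(-1,1,2),K,D).reshape(-1,2)
    return -R.T@t, np.c_[p,np.ones(len(p))]@R
def at_z(n,uv,z):
    o,d=ray(n,uv); return o+d*((z-o[2])/d[:,2])[:,None]
def proj(n,P):
    K,D,R,t=cal(n); return cv2.projectPoints(np.array(P,float).reshape(-1,3),cv2.Rodrigues(R)[0],t,K,D)[0].reshape(-1,2)
def save(n,f,crop=None,s=1):
    im=vision.get_image(n)
    if crop: im=im[crop[1]:crop[3],crop[0]:crop[2]]
    cv2.imwrite('pics/'+f,cv2.resize(im,None,fx=s,fy=s,interpolation=cv2.INTER_CUBIC))
E
python3 - <<'E'
from h import *
save('top','t0.png',s=1.42); save('side','s0.png',s=1.42)
print(r.get_state()); print(r.pinch_z)
for n in('top','side'):
    print(n,'cam',ray(n,[[280,210]]))
    for k in('spanner_a','tee_a','tray_front','cab','shelf','marker','stopper','socket_box','contact_plate','vial'):
        print(k,[(round(d['p'],2),np.round(d['bbox']).astype(int).tolist()) for d in vision.look_for(n,k)][:6])
E
```

```text
{'clock': 0.1, 'qpos': array([-8.21799173e+01,  1.03991961e+01,  9.21266637e+01,  1.89953495e-03,
        7.75676818e+01, -1.18192159e+01]), 'joint_velocities': array([-0.09204829, -0.09873053, -0.09327803, -0.02068354,  0.00886681,
       -0.03939763]), 'joint_torque': array([ 1.06381433e-04, -4.45881021e+01, -3.52239490e+01, -2.73509304e-04,
        4.18674666e-03,  4.63206766e-05]), 'eef_pos': array([ 0.19322115, -0.54102877,  0.23045273]), 'eef_rot': array([[ 9.41829591e-01,  3.36090741e-01, -1.90062548e-04],
       [ 3.36090595e-01, -9.41828265e-01,  1.62182968e-03],
       [ 3.66075660e-04, -1.59136542e-03, -9.99998667e-01]]), 'ft_force': array([-0.05178317, -0.47583847,  0.63448814]), 'wrist_torque': array([0.05632127, 0.00020311, 0.04048936]), 'finger_force': 0.0, 'grip_width': 1.0014596586738094}
0.0187
top cam (array([ 0.33817109, -0.02230222,  1.30222474]), array([[ 0.07963026, -0.01131199, -0.99688932]]))
spanner_a [(0.76, [360, 210, 12, 46]), (0.69, [400, 243, 34, 38]), (0.68, [399, 310, 30, 43])]
tee_a [(0.68, [287, 219, 9, 21]), (0.56, [342, 147, 11, 21]), (0.52, [263,
[... 429 characters left out ...]
ide cam (array([0.40941742, 0.62440542, 0.75068618]), array([[ 0.05524201, -0.68753614, -0.72407397]]))
spanner_a [(0.8, [325, 153, 34, 19])]
tee_a [(0.71, [238, 175, 17, 15]), (0.7, [237, 138, 1, 11]), (0.65, [310, 130, 17, 18]), (0.48, [298, 219, 25, 12]), (0.47, [264, 234, 16, 23])]
tray_front [(0.83, [224, 334, 126, 170])]
cab [(0.88, [160, 322, 254, 195]), (0.46, [238, 175, 20, 16])]
shelf [(0.9, [226, 141, 77, 168]), (0.63, [225, 335, 124, 169])]
marker [(0.49, [288, 190, 38, 6])]
stopper [(0.58, [223, 218, 9, 12])]
socket_box [(0.81, [274, 131, 32, 24])]
contact_plate [(0.6, [324, 195, 15, 15]), (0.38, [273, 132, 33, 30])]
vial [(0.62, [225, 143, 76, 170]), (0.15, [324, 194, 13, 15])]
```

View pics/t0.png

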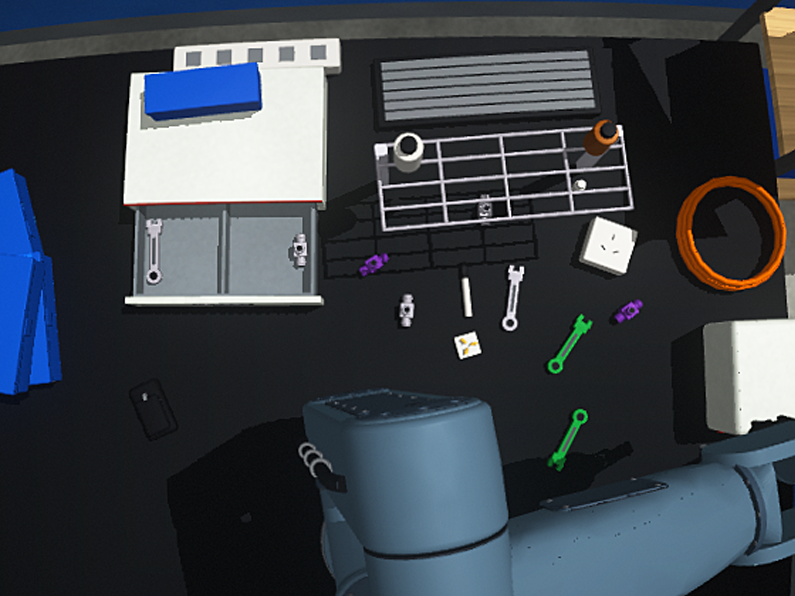

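View pics/s0.png

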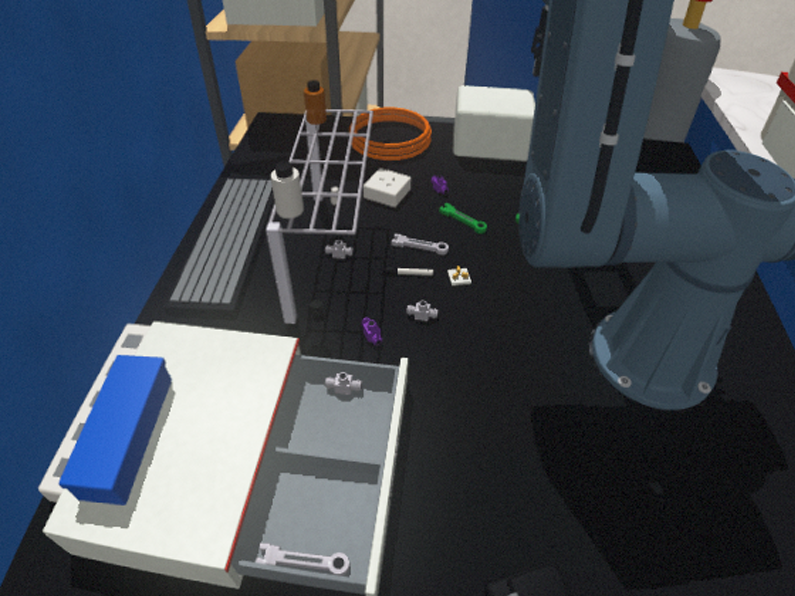

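The top view shows the spanner compartment on the left (+y) and the tee compartment on the right. The loose spanner is at about (361,210), the open-bench tee at (285,218) and the shelf tee at (341,147), all in raw pixels. The side view agrees. Next I measure them by segmentation.

```bash
cat > m.py <<'E'
from h import *
def seg(n,box,thr=105):
    im=vision.get_image(n); x0,y0,x1,y1=box
    c=im[y0:y1,x0:x1].astype(int); g=c.min(2); m=(g>thr)
    k,l,s,ce=cv2.connectedComponentsWithStats(m.astype(np.uint8))
    j=1+np.argmax(s[1:,4]); v,u=np.nonzero(l==j)
    return np.c_[u+x0,v+y0].astype(float)
def meas(n,box,z,thr=105):
    p=seg(n,box,thr); w=at_z(n,p,z)[:,:2]; c=w.mean(0)
    e,V=np.linalg.eigh(np.cov((w-c).T)); a=V[:,1]; q=(w-c)@V
    return np.round([*c,np.degrees(np.arctan2(a[1],a[0]))%180,*np.ptp(q,axis=0),len(p)],4), np.r_[(w[:,0].min()+w[:,0].max())/2,(w[:,1].min()+w[:,1].max())/2].round(4)
E
python3 - <<'E'
from m import *
print('span',meas('top',(350,180,370,240),.010),meas('side',(272,160,320,182),.010))
print('teeA',meas('top',(275,202,297,236),.016),meas('side',(284,205,312,230),.014))
print('teeB side',meas('side',(226,165,252,187),.014))
print('teeK',meas('top',(202,160,221,192),.036),meas('side',(225,258,258,282),.034))
print('spK',meas('top',(98,150,118,203),.030))
# drawer front top corners, shelf corners
print('front', at_z('top',[[89,211],[227,211],[89,213],[227,212.5]],.068).round(3))
print('cab top', at_z('top',[[88,144],[228,143]],.085).round(3))
print('shelf', at_z('top',[[264,101],[269,162],[437,89],[446,147]],.218).round(3))
print('side shelf', at_z('side',[[193,162],[250,163],[261,78],[215,78]],.218).round(3))
for n,f in(('top',(240,90,460,290)),('side',(180,80,400,260))): 
    im=vision.get_image(n)[f[1]:f[3],f[0]:f[2]]; cv2.imwrite('pics/c_%s.png'%n,cv2.resize(im,None,fx=3,fy=3,interpolation=cv2.INTER_CUBIC))
E
```

```text
span (array([ 4.393000e-01, -2.481000e-01,  1.704386e+02,  2.720000e-02,
        1.183000e-01,  2.830000e+02]), array([ 0.4372, -0.2485])) (array([ 4.398000e-01, -2.449000e-01,  1.703618e+02,  3.020000e-02,
        1.167000e-01,  1.660000e+02]), array([ 0.436 , -0.2444]))
teeA (array([ 4.195000e-01, -5.280000e-02,  1.741344e+02,  2.360000e-02,
        5.750000e-02,  1.430000e+02]), array([ 0.4198, -0.0531])) (array([ 4.18800e-01, -5.43000e-02,  1.74091e+02,  2.55000e-02,
        5.48000e-02,  8.70000e+01]), array([ 0.4188, -0.0557]))
teeB side (array([ 5.833000e-01, -2.016000e-01,  1.487337e+02,  1.570000e-02,
        2.310000e-02,  2.000000e+01]), array([ 0.5832, -0.2032]))
teeK (array([5.355e-01, 1.453e-01, 3.618e-01, 3.470e-02, 8.150e-02, 3.080e+02]), array([0.5335, 0.1447])) (array([5.41300e-01, 1.44300e-01, 3.57279e+01, 4.63000e-02, 7.21000e-02,
       2.38000e+02]), array([0.5365, 0.1455]))
spK (array([5.357e-01, 4.074e-01, 3.663e-01, 4.370e-02, 1.288e-01, 6.520e+02]), array([0.5364, 0.4094]))
front [[0.447 0.45  0.068]
 [0.438 0.095 0.068]
 [0.442 0.45  0.068]
 [0.434 0.095 0.068]]
cab top [[0.617 0.448 0.085]
 [0.606 0.088 0.085]]
shelf [[ 0.67  -0.006  0.218]
 [ 0.531 -0.013  0.218]
 [ 0.693 -0.402  0.218]
 [ 0.557 -0.413  0.218]]
side shelf [[ 0.654 -0.004  0.218]
 [ 0.529 -0.015  0.218]
 [ 0.558 -0.406  0.218]
 [ 0.692 -0.391  0.218]]
```

View pics/c_top.png

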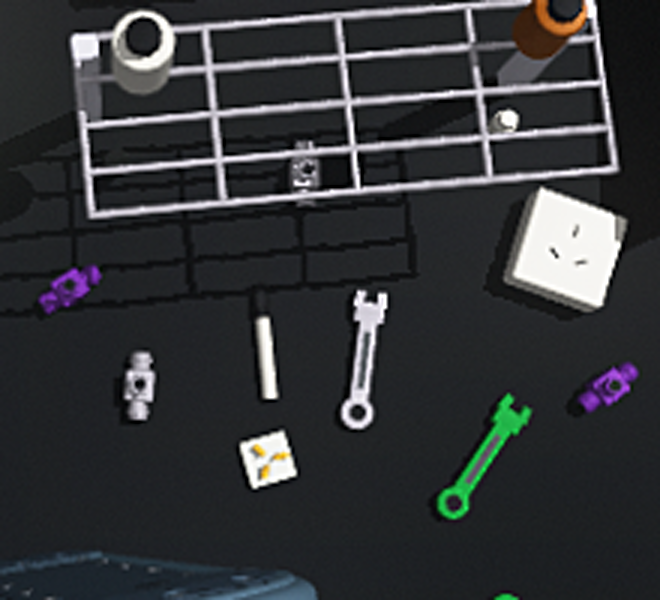

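View pics/c_side.png

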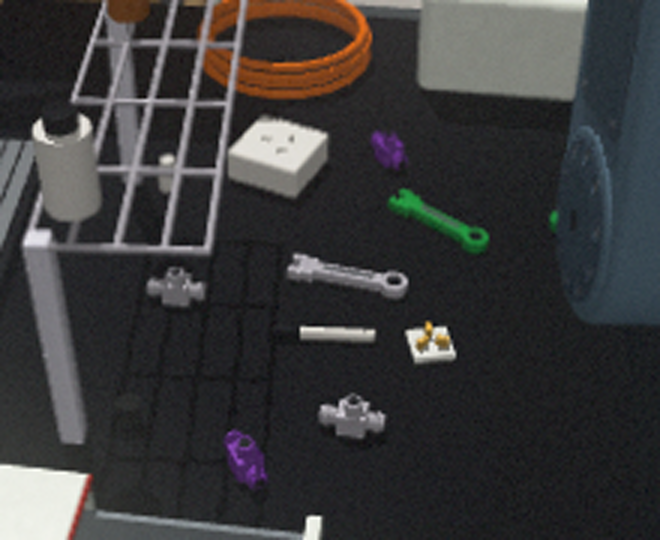

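```bash
cat > p.py <<'E'
from h import *
from scipy.spatial.transform import Rotation as Ro
def Rt(yaw,tilt=0):  # tool down, yaw; tilt>0: fingers point forward
    return (Ro.from_euler('z',yaw,degrees=True)*Ro.from_euler('y',-tilt,degrees=True)*Ro.from_matrix(np.diag([1,-1,-1.])))
def plan(pts):
    s=r.get_state(); p=s['eef_pos']; R=Ro.from_matrix(s['eef_rot'])
    print('now',p.round(4),R.as_matrix().round(3).tolist(),'clk',s['clock'],'grip',round(s['grip_width'],3),s['finger_force'],s['ft_force'].round(1))
    for q,T in pts:
        d=np.array(q)-p; w=(T*R.inv()).as_rotvec(); n=int(np.ceil(max(np.abs(d).max()/.02,np.abs(w).max()/.15,1)-.02))
        print(n,'x',(d/.02/n).round(3).tolist(),(w/.15/n).round(3).tolist(), 'tot',(d/.02).round(2).tolist(),(w/.15).round(2).tolist()); p=np.array(q); R=T
E
python3 - <<'E'
from m import *
from p import *
for thr in(50,60,75): print('teeB side',thr,meas('side',(226,165,252,187),.014,thr), 'top',meas('top',(334,133,350,163),.016,thr))
print('teeB px', at_z('side',[[239,176.3]],.014),at_z('top',[[341.7,147.3]],.016))
print('teeB ends side', at_z('side',[[231,176],[247,177]],.012), 'top ends',at_z('top',[[341.5,137.5],[342,158]],.012))
print('shelf edge y-.2', at_z('top',[[350,154.5]],.218))
plan([([.438,-.247,.1],Rt(-9.6)),([.438,-.247,.005],Rt(-9.6))])
E
```

```text
teeB side 50 (array([ 5.999000e-01, -1.994000e-01,  1.531096e+02,  5.210000e-02,
        6.000000e-02,  1.770000e+02]), array([ 0.6001, -0.2016])) top (array([ 6.017000e-01, -2.029000e-01,  1.763537e+02,  4.040000e-02,
        5.670000e-02,  2.190000e+02]), array([ 0.6011, -0.203 ]))
teeB side 60 (array([ 6.001000e-01, -1.995000e-01,  1.490972e+02,  4.900000e-02,
        5.970000e-02,  1.650000e+02]), array([ 0.6008, -0.2018])) top (array([ 6.022000e-01, -2.025000e-01,  1.761535e+02,  4.050000e-02,
        5.680000e-02,  2.040000e+02]), array([ 0.6011, -0.203 ]))
teeB side 75 (array([ 6.0010e-01, -1.9910e-01,  1.5673e+02,  4.9600e-02,  5.5200e-02,
        1.5000e+02]), array([ 0.6008, -0.2021])) top (array([ 6.115000e-01, -2.027000e-01,  1.661351e+02,  3.930000e-02,
        3.970000e-02,  1.310000e+02]), array([ 0.6104, -0.2038]))
teeB px [[ 0.59746039 -0.19614934  0.014     ]] [[ 0.60157716 -0.20351979  0.016     ]]
teeB ends side [[ 0.62143159 -0.19701643  0.012     ]
 [ 0.57428844 -0.19801111  0.012     ]] top ends [[ 0.62876944 -0.20472683  0.012     ]
 [ 0.57377114 -0.20362991  0.012     ]]
shelf edge y-.2 [[ 0.54360838 -0.19281353  0.218     ]]
now [ 0.1933 -0.5415  0.2313] [[0.942, 0.336, -0.0], [0.336, -0.942, 0.0], [0.0, -0.0, -1.0]] clk 1.9 grip 0.999 0.0 [ 0.9 -0.4  0.5]
15 x [0.816, 0.982, -0.438] [-0.0, -0.0, -0.227] tot [12.24, 14.73, -6.56] [-0.0, -0.0, -3.4]
5 x [0.0, 0.0, -0.95] [0.0, 0.0, 0.0] tot [0.0, 0.0, -4.75] [0.0, 0.0, 0.0]
```

Request:
{"name": "play_rows", "arguments": {"series": [{"travel": [0.82, 0.98, -0.3], "dr": [0, 0, -0.23]}, {"travel": [0.82, 0.98, -0.3], "dr": [0, 0, -0.23]}, {"travel": [0.82, 0.98, -0.3], "dr": [0, 0, -0.23]}, {"travel": [0.82, 0.98, -0.3], "dr": [0, 0, -0.23]}, {"travel": [0.82, 0.98, -0.3], "dr": [0, 0, -0.23]}], "gripper": 0.7, "newtons": 50}}

```text
clock: 2.52
eef_pos: [0.2758, -0.443, 0.2012]
eef_rot: [[0.986, 0.168, 0.0], [0.168, -0.986, -0.0], [0.0, 0.0, -1.0]]
ft_force: [-0.4, 0.3, -0.6]
grip_width: 0.7
finger_force: 0.0
```

Request:
{"name": "play_rows", "arguments": {"series": [{"travel": [0.82, 0.98, -0.5], "dr": [0, 0, -0.23]}, {"travel": [0.82, 0.98, -0.5], "dr": [0, 0, -0.23]}, {"travel": [0.82, 0.98, -0.5], "dr": [0, 0, -0.23]}, {"travel": [0.82, 0.98, -0.5], "dr": [0, 0, -0.23]}, {"travel": [0.82, 0.98, -0.5], "dr": [0, 0, -0.23]}]}}

```text
clock: 3.15
eef_pos: [0.3578, -0.345, 0.1511]
eef_rot: [[1.0, -0.003, 0.0], [-0.003, -1.0, -0.0], [0.0, 0.0, -1.0]]
ft_force: [0.4, -1.0, -0.6]
grip_width: 0.703
finger_force: 0.0
```

Request:
{"name": "play_rows", "arguments": {"series": [{"travel": [0.81, 0.98, -0.5], "dr": [0, 0, -0.23]}, {"travel": [0.81, 0.98, -0.5], "dr": [0, 0, -0.23]}, {"travel": [0.81, 0.98, -0.5], "dr": [0, 0, -0.23]}, {"travel": [0.81, 0.98, -0.5], "dr": [0, 0, -0.23]}, {"travel": [0.81, 0.98, -0.5], "dr": [0, 0, -0.23]}]}}

```text
clock: 3.78
eef_pos: [0.4389, -0.247, 0.1011]
eef_rot: [[0.985, -0.175, 0.0], [-0.175, -0.985, -0.0], [0.0, 0.0, -1.0]]
ft_force: [-0.3, -1.6, 0.7]
grip_width: 0.7
finger_force: 0.0
```

```bash
python3 - <<'E'
from p import *
plan([([.438,-.247,.06],Rt(-9.6)),([.438,-.247,.004],Rt(-9.6))])
E
```

```text
now [ 0.4389 -0.247   0.1011] [[0.985, -0.175, 0.0], [-0.175, -0.985, -0.0], [0.0, 0.0, -1.0]] clk 3.775 grip 0.7 0.0 [-0.3 -1.6  0.7]
3 x [-0.015, -0.0, -0.685] [0.001, 0.001, 0.018] tot [-0.04, -0.0, -2.05] [0.0, 0.0, 0.06]
3 x [0.0, 0.0, -0.933] [0.0, 0.0, 0.0] tot [0.0, 0.0, -2.8] [0.0, 0.0, 0.0]
```

Request:
{"name": "play_rows", "arguments": {"series": [{"travel": [0, 0, -1]}, {"travel": [0, 0, -1]}, {"travel": [0, 0, -1]}, {"travel": [0, 0, -1]}, {"travel": [0, 0, -0.85]}]}}

```text
schema error: expected keys travel, dr
```

Request:
{"name": "play_rows", "arguments": {"series": [{"travel": [0, 0, 0]}, {"travel": [0, 0, 0]}, {"travel": [0, 0, 0]}, {"travel": [0, 0, 0]}, {"travel": [0, 0, 0]}], "gripper": 0}}

```text
schema error: expected keys travel, dr
```

Request:
{"name": "play_rows", "arguments": {"series": [{"travel": [0, 0, -1], "dr": [0, 0, 0]}, {"travel": [0, 0, -1], "dr": [0, 0, 0]}, {"travel": [0, 0, -1], "dr": [0, 0, 0]}, {"travel": [0, 0, -1], "dr": [0, 0, 0]}, {"travel": [0, 0, -0.85], "dr": [0, 0, 0]}]}}

```text
clock: 4.4
eef_pos: [0.4383, -0.2476, 0.0036]
eef_rot: [[0.985, -0.174, 0.0], [-0.174, -0.985, -0.0], [0.0, 0.0, -1.0]]
ft_force: [0.5, 0.7, 0.9]
grip_width: 0.7
finger_force: 0.0
```

Request:
{"name": "play_rows", "arguments": {"series": [{"travel": [0, 0, 0], "dr": [0, 0, 0]}, {"travel": [0, 0, 0], "dr": [0, 0, 0]}, {"travel": [0, 0, 0], "dr": [0, 0, 0]}, {"travel": [0, 0, 0], "dr": [0, 0, 0]}, {"travel": [0, 0, 0], "dr": [0, 0, 0]}], "gripper": 0}}

```text
clock: 5.03
eef_pos: [0.4389, -0.2482, 0.0052]
eef_rot: [[0.985, -0.174, 0.001], [-0.174, -0.985, -0.001], [0.002, 0.001, -1.0]]
ft_force: [-0.8, 0.2, 7.1]
grip_width: 0.164
finger_force: 49.7
```

Request:
{"name": "play_rows", "arguments": {"series": [{"travel": [0, 0, 1], "dr": [0, 0, 0]}, {"travel": [-0.2, 0, 1], "dr": [0, 0, 0]}, {"travel": [-0.3, 0.3, 1], "dr": [0, 0, 0]}, {"travel": [-0.3, 0.7, 1], "dr": [0, 0, 0]}, {"travel": [-0.2, 1, 1], "dr": [0, 0, 0]}]}}

```text
clock: 5.65
eef_pos: [0.4178, -0.2072, 0.1048]
eef_rot: [[0.985, -0.175, -0.0], [-0.175, -0.985, 0.0], [-0.0, -0.0, -1.0]]
ft_force: [-0.2, 1.2, -1.4]
grip_width: 0.164
finger_force: 49.0
```

Request:
{"name": "play_rows", "arguments": {"series": [{"travel": [0, 1, 0.2], "dr": [0, 0, 0.1]}, {"travel": [0, 1, 0.2], "dr": [0, 0, 0.1]}, {"travel": [0, 1, 0.2], "dr": [0, 0, 0.1]}, {"travel": [0, 1, 0.2], "dr": [0, 0, 0.1]}, {"travel": [0, 1, 0.2], "dr": [0, 0, 0.1]}]}}

```text
clock: 6.28
eef_pos: [0.4177, -0.1059, 0.1236]
eef_rot: [[0.995, -0.098, -0.001], [-0.098, -0.995, 0.001], [-0.002, -0.001, -1.0]]
ft_force: [0.2, -0.3, -1.0]
grip_width: 0.168
finger_force: 49.0
```

Request:
{"name": "play_rows", "arguments": {"series": [{"travel": [0, 1, 0], "dr": [0, 0, 0.1]}, {"travel": [0, 1, 0], "dr": [0, 0, 0.1]}, {"travel": [0, 1, 0], "dr": [0, 0, 0.1]}, {"travel": [0, 1, 0], "dr": [0, 0, 0.1]}, {"travel": [0, 1, 0], "dr": [0, 0, 0.1]}]}}

```text
clock: 6.9
eef_pos: [0.4175, -0.006, 0.1235]
eef_rot: [[1.0, -0.023, -0.002], [-0.023, -1.0, 0.001], [-0.002, -0.0, -1.0]]
ft_force: [-0.1, 0.4, -1.4]
grip_width: 0.17
finger_force: 49.0
```

Request:
{"name": "play_rows", "arguments": {"series": [{"travel": [0, 1, 0], "dr": [0, 0, 0]}, {"travel": [0, 1, 0], "dr": [0, 0, 0]}, {"travel": [0, 1, 0], "dr": [0, 0, 0]}, {"travel": [0, 1, 0], "dr": [0, 0, 0]}, {"travel": [0, 1, 0], "dr": [0, 0, 0]}]}}

```text
clock: 7.52
eef_pos: [0.4173, 0.0938, 0.1234]
eef_rot: [[1.0, -0.024, -0.002], [-0.024, -1.0, 0.0], [-0.002, -0.0, -1.0]]
ft_force: [-0.8, 0.1, -2.0]
grip_width: 0.168
finger_force: 49.0
```

Request:
{"name": "play_rows", "arguments": {"series": [{"travel": [0.5, 1, 0], "dr": [0, 0, 0]}, {"travel": [0.5, 1, 0], "dr": [0, 0, 0]}, {"travel": [0.5, 1, 0], "dr": [0, 0, 0]}, {"travel": [0.5, 1, 0], "dr": [0, 0, 0]}, {"travel": [0.5, 1, 0], "dr": [0, 0, 0]}]}}

```text
clock: 8.15
eef_pos: [0.4675, 0.1938, 0.1232]
eef_rot: [[1.0, -0.024, -0.002], [-0.024, -1.0, -0.0], [-0.002, 0.0, -1.0]]
ft_force: [0.9, 0.3, -1.8]
grip_width: 0.167
finger_force: 49.0
```

```bash
python3 - <<'E'
from p import *
plan([([.533,.34,.12],Rt(-1.5)),([.533,.34,.026],Rt(-1.5))])
save('top','t1.png',(60,110,260,230),3.5)
E
```

```text
now [0.4675 0.1938 0.1232] [[1.0, -0.024, -0.002], [-0.024, -1.0, -0.0], [-0.002, 0.0, -1.0]] clk 8.15 grip 0.167 48.99930238723755 [ 0.9  0.3 -1.8]
8 x [0.409, 0.914, -0.02] [0.0, -0.002, -0.002] tot [3.28, 7.31, -0.16] [0.0, -0.01, -0.02]
5 x [0.0, 0.0, -0.94] [0.0, 0.0, 0.0] tot [0.0, 0.0, -4.7] [0.0, 0.0, 0.0]
```

View pics/t1.png

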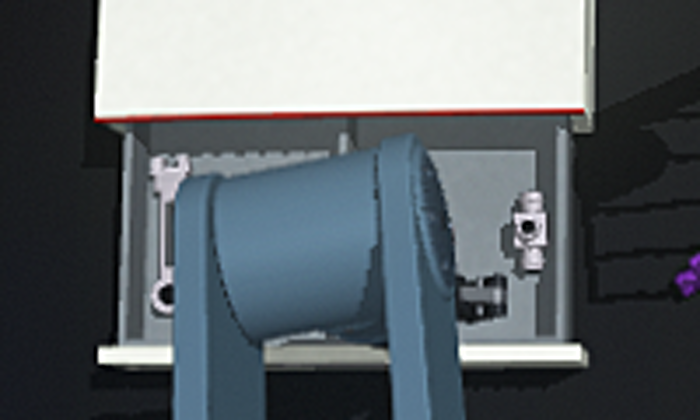

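Request:
{"name": "play_rows", "arguments": {"series": [{"travel": [0.4, 1, 0], "dr": [0, 0, 0]}, {"travel": [0.4, 1, 0], "dr": [0, 0, 0]}, {"travel": [0.4, 1, 0], "dr": [0, 0, 0]}, {"travel": [0.4, 1, 0], "dr": [0, 0, 0]}, {"travel": [0.4, 1, 0], "dr": [0, 0, 0]}]}}

```text
clock: 8.82
eef_pos: [0.5073, 0.2933, 0.1231]
eef_rot: [[1.0, -0.024, -0.002], [-0.024, -1.0, -0.001], [-0.002, 0.001, -1.0]]
ft_force: [0.1, -0.6, -1.2]
grip_width: 0.167
finger_force: 49.1
```

Request:
{"name": "play_rows", "arguments": {"series": [{"travel": [0.4, 0.7, 0], "dr": [0, 0, 0]}, {"travel": [0.4, 0.7, 0], "dr": [0, 0, 0]}, {"travel": [0.3, 0.66, -0.4], "dr": [0, 0, 0]}, {"travel": [0, 0, -1], "dr": [0, 0, 0]}, {"travel": [0, 0, -1], "dr": [0, 0, 0]}]}}

```text
clock: 9.45
eef_pos: [0.5292, 0.333, 0.0739]
eef_rot: [[1.0, -0.025, -0.002], [-0.025, -1.0, -0.001], [-0.002, 0.001, -1.0]]
ft_force: [0.0, -0.0, -1.4]
grip_width: 0.166
finger_force: 49.1
```

Request:
{"name": "play_rows", "arguments": {"series": [{"travel": [0, 0, -1], "dr": [0, 0, 0]}, {"travel": [0, 0, -0.8], "dr": [0, 0, 0]}, {"travel": [0, 0, -0.4], "dr": [0, 0, 0]}, {"travel": [0, 0, -0.2], "dr": [0, 0, 0]}, {"travel": [0, 0, 0], "dr": [0, 0, 0]}]}}

```text
clock: 10.07
eef_pos: [0.5305, 0.3337, 0.0285]
eef_rot: [[1.0, -0.025, 0.0], [-0.025, -1.0, 0.0], [0.0, -0.0, -1.0]]
ft_force: [0.4, 0.6, -0.9]
grip_width: 0.167
finger_force: 49.1
```

Request:
{"name": "play_rows", "arguments": {"series": [{"travel": [0, 0, -0.1], "dr": [0, 0, 0]}, {"travel": [0, 0, -0.1], "dr": [0, 0, 0]}, {"travel": [0, 0, 0], "dr": [0, 0, 0]}]}}

```text
clock: 10.45
eef_pos: [0.5312, 0.3339, 0.0252]
eef_rot: [[1.0, -0.025, 0.002], [-0.025, -1.0, 0.001], [0.002, -0.001, -1.0]]
ft_force: [0.2, -0.8, 3.7]
grip_width: 0.166
finger_force: 49.6
```

Request:
{"name": "play_rows", "arguments": {"series": [{"travel": [0, 0, 0], "dr": [0, 0, 0]}, {"travel": [0, 0, 0], "dr": [0, 0, 0]}, {"travel": [0, 0, 0], "dr": [0, 0, 0]}], "gripper": 0.4}}

```text
clock: 10.82
eef_pos: [0.5301, 0.3336, 0.0241]
eef_rot: [[1.0, -0.025, -0.0], [-0.025, -1.0, -0.0], [-0.0, 0.0, -1.0]]
ft_force: [-1.1, -0.1, 0.7]
grip_width: 0.401
finger_force: 0.0
```

Request:
{"name": "play_rows", "arguments": {"series": [{"travel": [0, 0, 0.5], "dr": [0, 0, 0]}, {"travel": [0, 0, 1], "dr": [0, 0, 0]}, {"travel": [0, 0, 1], "dr": [0, 0, 0]}, {"travel": [0, 0, 1], "dr": [0, 0, 0]}, {"travel": [0, 0, 1], "dr": [0, 0, 0]}]}}

```text
clock: 11.45
eef_pos: [0.5306, 0.3338, 0.1164]
eef_rot: [[1.0, -0.025, 0.001], [-0.025, -1.0, 0.0], [0.001, -0.001, -1.0]]
ft_force: [0.5, -0.5, -0.0]
grip_width: 0.396
finger_force: 0.0
```

Request:
{"name": "play_rows", "arguments": {"series": [{"travel": [-0.5, -1, 0.1], "dr": [0, 0, 0]}, {"travel": [-0.5, -1, 0.1], "dr": [0, 0, 0]}, {"travel": [-0.5, -1, 0.1], "dr": [0, 0, 0]}, {"travel": [-0.5, -1, 0.1], "dr": [0, 0, 0]}, {"travel": [-0.5, -1, 0.1], "dr": [0, 0, 0]}], "gripper": 0.65}}

```text
clock: 12.08
eef_pos: [0.4801, 0.2331, 0.1253]
eef_rot: [[1.0, -0.025, 0.001], [-0.025, -1.0, 0.0], [0.001, -0.0, -1.0]]
ft_force: [-0.2, -0.1, -0.2]
grip_width: 0.648
finger_force: 0.0
```

Request:
{"name": "play_rows", "arguments": {"series": [{"travel": [-0.5, -1, 0], "dr": [0, 0, 0]}, {"travel": [-0.5, -1, 0], "dr": [0, 0, 0]}, {"travel": [-0.5, -1, 0], "dr": [0, 0, 0]}, {"travel": [-0.5, -1, 0], "dr": [0, 0, 0]}, {"travel": [-0.5, -1, 0], "dr": [0, 0, 0]}]}}

```text
clock: 12.7
eef_pos: [0.4302, 0.1331, 0.1252]
eef_rot: [[1.0, -0.025, 0.001], [-0.025, -1.0, 0.0], [0.001, -0.0, -1.0]]
ft_force: [-0.0, 0.8, -0.2]
grip_width: 0.646
finger_force: 0.0
```

Request:
{"name": "play_rows", "arguments": {"series": [{"travel": [0, -1, 0], "dr": [0, -0.31, 0]}, {"travel": [0, -1, 0], "dr": [0, -0.31, 0]}, {"travel": [0, -1, 0], "dr": [0, -0.31, 0]}, {"travel": [0, -1, 0], "dr": [0, -0.31, 0]}, {"travel": [0, -1, 0], "dr": [0, -0.31, 0]}]}}

```text
clock: 13.32
eef_pos: [0.4305, 0.033, 0.1253]
eef_rot: [[0.972, -0.024, 0.233], [-0.024, -1.0, -0.0], [0.233, -0.005, -0.972]]
ft_force: [1.4, 0.5, -0.1]
grip_width: 0.653
finger_force: 0.0
```

Request:
{"name": "play_rows", "arguments": {"series": [{"travel": [0, -1, 0], "dr": [0, -0.31, 0]}, {"travel": [0, -1, 0], "dr": [0, -0.31, 0]}, {"travel": [0, -1, 0], "dr": [0, -0.31, 0]}, {"travel": [0, -1, 0], "dr": [0, -0.31, 0]}, {"travel": [0, -1, 0], "dr": [0, -0.31, 0]}]}}

```text
clock: 13.95
eef_pos: [0.4306, -0.0671, 0.1253]
eef_rot: [[0.892, -0.021, 0.451], [-0.024, -1.0, -0.001], [0.451, -0.01, -0.893]]
ft_force: [0.8, 0.7, -0.6]
grip_width: 0.648
finger_force: 0.0
```

Request:
{"name": "play_rows", "arguments": {"series": [{"travel": [0, -1, 0], "dr": [0, -0.31, 0]}, {"travel": [0, -1, 0], "dr": [0, -0.31, 0]}, {"travel": [0, -1, 0], "dr": [0, -0.31, 0]}, {"travel": [0, -1, 0], "dr": [0, -0.31, 0]}, {"travel": [0, -1, 0], "dr": [0, -0.31, 0]}]}}

```text
clock: 14.58
eef_pos: [0.4306, -0.1674, 0.1255]
eef_rot: [[0.764, -0.018, 0.645], [-0.023, -1.0, -0.001], [0.645, -0.014, -0.764]]
ft_force: [0.1, 0.3, -0.2]
grip_width: 0.649
finger_force: 0.0
```

```bash
python3 - <<'E'
from m import *
from p import *
print(r.get_state()['qpos'].round(1))
plan([([.51,-.202,.1254],Rt(0,40)),([.606,-.202,.011],Rt(0,40))])
for thr in(50,60): print('teeB side',thr,meas('side',(226,165,252,187),.014,thr))
print([(round(d['p'],2),np.round(d['bbox'],1).tolist()) for d in vision.look_for('side','tee_a')])
save('side','s2.png',(180,60,420,300),2.5)
E
```

```text
[-61.4 -15.5 140.7  51.7  46.1  -4.5]
now [ 0.4306 -0.1674  0.1255] [[0.764, -0.018, 0.645], [-0.023, -1.0, -0.001], [0.645, -0.014, -0.764]] clk 14.575 grip 0.649 0.0 [ 0.1  0.3 -0.2]
4 x [0.992, -0.432, -0.001] [-0.023, 0.004, 0.031] tot [3.97, -1.73, -0.0] [-0.09, 0.02, 0.12]
6 x [0.8, 0.0, -0.953] [0.0, 0.0, 0.0] tot [4.8, 0.0, -5.72] [0.0, 0.0, 0.0]
teeB side 50 (array([ 6.001000e-01, -1.994000e-01,  1.535793e+02,  5.230000e-02,
        6.000000e-02,  1.730000e+02]), array([ 0.6004, -0.2016]))
teeB side 60 (array([ 6.000000e-01, -1.994000e-01,  1.503548e+02,  4.950000e-02,
        5.980000e-02,  1.640000e+02]), array([ 0.6008, -0.2018]))
[(0.74, [298.9, 218.9, 24.0, 14.8]), (0.61, [264.0, 233.9, 14.7, 20.6]), (0.49, [239.4, 176.2, 19.7, 16.4])]
```

View pics/s2.png

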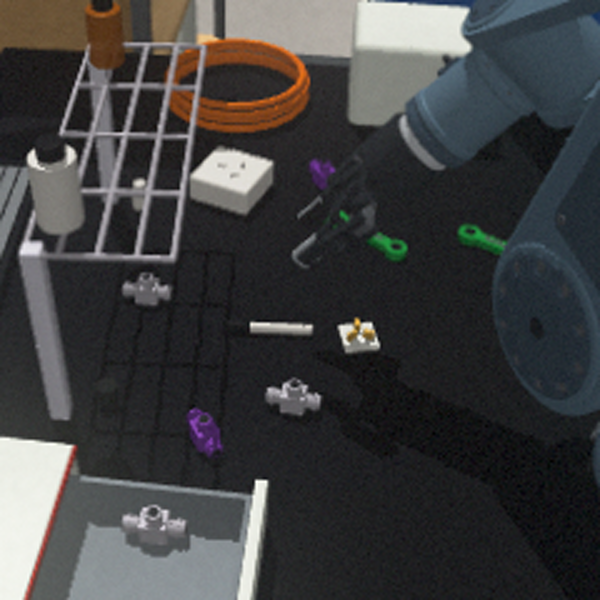

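Request:
{"name": "play_rows", "arguments": {"series": [{"travel": [0.8, -0.35, 0], "dr": [-0.02, 0, 0.02]}, {"travel": [0.8, -0.35, 0], "dr": [-0.02, 0, 0.02]}, {"travel": [0.8, -0.35, 0], "dr": [-0.02, 0, 0.02]}, {"travel": [0.8, -0.35, 0], "dr": [-0.02, 0, 0.02]}, {"travel": [0.8, -0.35, 0], "dr": [-0.02, 0, 0.02]}]}}

```text
clock: 15.4
eef_pos: [0.5114, -0.2, 0.1248]
eef_rot: [[0.766, -0.001, 0.642], [-0.001, -1.0, -0.0], [0.642, -0.001, -0.766]]
ft_force: [-0.1, 0.2, 0.0]
grip_width: 0.652
finger_force: 0.0
```

Request:
{"name": "play_rows", "arguments": {"series": [{"travel": [0.8, 0, -0.95], "dr": [0, 0, 0]}, {"travel": [0.8, 0, -0.95], "dr": [0, 0, 0]}, {"travel": [0.8, 0, -0.95], "dr": [0, 0, 0]}, {"travel": [0.8, 0, -0.95], "dr": [0, 0, 0]}]}}

```text
clock: 15.9
eef_pos: [0.5756, -0.1998, 0.0483]
eef_rot: [[0.766, -0.002, 0.643], [-0.002, -1.0, -0.0], [0.643, -0.001, -0.766]]
ft_force: [0.4, -0.7, 0.2]
grip_width: 0.651
finger_force: 0.0
```

```bash
python3 - <<'E'
from p import *
plan([([.606,-.202,.011],Rt(0,40))])
save('side','s3.png',(180,80,380,240),4)
E
```

```text
now [ 0.5756 -0.1998  0.0483] [[0.766, -0.002, 0.643], [-0.002, -1.0, -0.0], [0.643, -0.001, -0.766]] clk 15.9 grip 0.651 0.0 [ 0.4 -0.7  0.2]
2 x [0.761, -0.056, -0.934] [-0.003, -0.001, 0.005] tot [1.52, -0.11, -1.87] [-0.01, -0.0, 0.01]
```

View pics/s3.png

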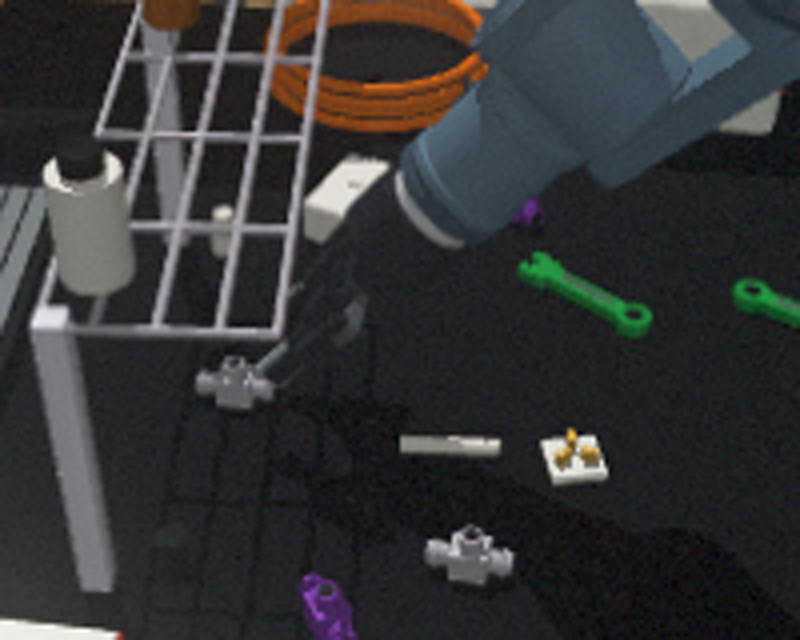

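Request:
{"name": "play_rows", "arguments": {"series": [{"travel": [0.5, -0.05, -0.6], "dr": [0, 0, 0]}, {"travel": [0.5, -0.05, -0.6], "dr": [0, 0, 0]}, {"travel": [0.5, 0, -0.6], "dr": [0, 0, 0]}]}}

```text
clock: 16.32
eef_pos: [0.6053, -0.2021, 0.0129]
eef_rot: [[0.766, -0.002, 0.643], [-0.002, -1.0, -0.001], [0.643, -0.001, -0.766]]
ft_force: [0.6, -0.6, 0.2]
grip_width: 0.651
finger_force: 0.0
```

Request:
{"name": "play_rows", "arguments": {"series": [{"travel": [0, 0, 0], "dr": [0, 0, 0]}, {"travel": [0, 0, 0], "dr": [0, 0, 0]}, {"travel": [0, 0, 0], "dr": [0, 0, 0]}, {"travel": [0, 0, 0], "dr": [0, 0, 0]}], "gripper": 0}}

```text
clock: 16.82
eef_pos: [0.6044, -0.203, 0.0131]
eef_rot: [[0.766, -0.003, 0.643], [-0.003, -1.0, -0.001], [0.643, -0.001, -0.766]]
ft_force: [-4.4, 2.5, 7.5]
grip_width: 0.267
finger_force: 50.0
```

Request:
{"name": "play_rows", "arguments": {"series": [{"travel": [0, 0, 0.3], "dr": [0, 0, 0]}, {"travel": [-0.8, 0, 0.95], "dr": [0, 0, 0]}, {"travel": [-0.8, 0, 0.95], "dr": [0, 0, 0]}, {"travel": [-0.8, 0, 0.95], "dr": [0, 0, 0]}, {"travel": [-0.8, 0, 0.95], "dr": [0, 0, 0]}]}}

```text
clock: 17.45
eef_pos: [0.5395, -0.2035, 0.0949]
eef_rot: [[0.767, -0.004, 0.642], [-0.004, -1.0, -0.003], [0.642, -0.0, -0.767]]
ft_force: [0.4, 0.5, -1.1]
grip_width: 0.268
finger_force: 49.3
```

Request:
{"name": "play_rows", "arguments": {"series": [{"travel": [-0.8, 0, 0.95], "dr": [0, 0, 0]}, {"travel": [-0.8, 0, 0.95], "dr": [0, 0, 0]}, {"travel": [-1, 0.3, 0], "dr": [0, 0, 0]}, {"travel": [-1, 0.5, 0], "dr": [0, 0, 0]}, {"travel": [-1, 0.7, 0], "dr": [0, 0, 0]}]}}

```text
clock: 18.08
eef_pos: [0.4474, -0.1735, 0.1324]
eef_rot: [[0.767, -0.005, 0.642], [-0.004, -1.0, -0.003], [0.642, -0.0, -0.767]]
ft_force: [0.4, 0.4, -0.9]
grip_width: 0.264
finger_force: 49.3
```

Request:
{"name": "play_rows", "arguments": {"series": [{"travel": [-0.3, 1, 0], "dr": [0, 0, 0]}, {"travel": [0, 1, 0], "dr": [0, 0, 0]}, {"travel": [0, 1, 0], "dr": [0, 0, 0]}, {"travel": [0, 1, 0], "dr": [0, 0, 0]}, {"travel": [0, 1, 0], "dr": [0, 0, 0]}]}}

```text
clock: 18.7
eef_pos: [0.442, -0.073, 0.1324]
eef_rot: [[0.766, -0.005, 0.642], [-0.004, -1.0, -0.003], [0.642, -0.0, -0.766]]
ft_force: [-0.6, -0.1, -0.2]
grip_width: 0.263
finger_force: 49.4
```

Request:
{"name": "play_rows", "arguments": {"series": [{"travel": [0, 1, 0], "dr": [0, 0, 0]}, {"travel": [0, 1, 0], "dr": [0, 0, 0]}, {"travel": [0, 1, 0], "dr": [0, 0, 0]}, {"travel": [0, 1, 0], "dr": [0, 0, 0]}, {"travel": [0, 1, 0], "dr": [0, 0, 0]}]}}

```text
clock: 19.32
eef_pos: [0.4421, 0.0271, 0.1325]
eef_rot: [[0.766, -0.005, 0.643], [-0.004, -1.0, -0.003], [0.643, -0.0, -0.766]]
ft_force: [-0.3, -0.4, -1.6]
grip_width: 0.266
finger_force: 49.4
```

Request:
{"name": "play_rows", "arguments": {"series": [{"travel": [0, 1, 0], "dr": [0, 0, 0]}, {"travel": [0, 1, 0], "dr": [0, 0, 0]}, {"travel": [0, 1, 0], "dr": [0, 0, 0]}, {"travel": [0.2, 1, 0], "dr": [0, 0, 0]}, {"travel": [0.6, 0.8, 0], "dr": [0, 0, 0]}]}}

```text
clock: 19.95
eef_pos: [0.458, 0.1235, 0.1324]
eef_rot: [[0.766, -0.004, 0.643], [-0.003, -1.0, -0.002], [0.643, -0.001, -0.766]]
ft_force: [0.0, -1.4, -1.3]
grip_width: 0.269
finger_force: 49.4
```

```bash
python3 - <<'E'
from p import *
print(r.get_state()['qpos'].round(1))
plan([([.564,.205,.13],Rt(0,40)),([.564,.205,.034],Rt(0,40))])
E
```

```text
[  1.4 -16.5 140.2  -3.5  16.3  94.6]
now [0.458  0.1235 0.1324] [[0.766, -0.004, 0.643], [-0.003, -1.0, -0.002], [0.643, -0.001, -0.766]] clk 19.95 grip 0.269 49.38774526119232 [ 0.  -1.4 -1.3]
6 x [0.884, 0.679, -0.02] [-0.001, -0.0, 0.004] tot [5.3, 4.08, -0.12] [-0.01, -0.0, 0.02]
5 x [0.0, 0.0, -0.96] [0.0, 0.0, 0.0] tot [0.0, 0.0, -4.8] [0.0, 0.0, 0.0]
```

Request:
{"name": "play_rows", "arguments": {"series": [{"travel": [0.9, 0.68, 0], "dr": [0, 0, 0]}, {"travel": [0.9, 0.68, 0], "dr": [0, 0, 0]}, {"travel": [0.9, 0.68, 0], "dr": [0, 0, 0]}, {"travel": [0.9, 0.68, 0], "dr": [0, 0, 0]}, {"travel": [0.9, 0.68, 0], "dr": [0, 0, 0]}]}}

```text
clock: 20.58
eef_pos: [0.5488, 0.1908, 0.1324]
eef_rot: [[0.766, -0.005, 0.642], [-0.004, -1.0, -0.002], [0.642, -0.001, -0.766]]
ft_force: [-0.7, -0.2, -1.0]
grip_width: 0.263
finger_force: 49.4
```

Request:
{"name": "play_rows", "arguments": {"series": [{"travel": [0.8, 0.68, -0.5], "dr": [0, 0, 0]}, {"travel": [0, 0, -1], "dr": [0, 0, 0]}, {"travel": [0, 0, -1], "dr": [0, 0, 0]}, {"travel": [0, 0, -1], "dr": [0, 0, 0]}]}}

```text
clock: 21.08
eef_pos: [0.5644, 0.2042, 0.062]
eef_rot: [[0.766, -0.004, 0.643], [-0.004, -1.0, -0.002], [0.643, -0.001, -0.766]]
ft_force: [0.0, -0.5, -1.4]
grip_width: 0.263
finger_force: 49.3
```

```bash
python3 - <<'E'
from p import *
plan([([.564,.205,.034],Rt(0,40))])
E
```

```text
now [0.5644 0.2042 0.062 ] [[0.766, -0.004, 0.643], [-0.004, -1.0, -0.002], [0.643, -0.001, -0.766]] clk 21.075 grip 0.263 49.33966040611267 [ 0.  -0.5 -1.4]
2 x [-0.009, 0.021, -0.699] [-0.005, -0.001, 0.015] tot [-0.02, 0.04, -1.4] [-0.01, -0.0, 0.03]
```

Request:
{"name": "play_rows", "arguments": {"series": [{"travel": [0, 0, -0.6], "dr": [0, 0, 0]}, {"travel": [0, 0, -0.5], "dr": [0, 0, 0]}, {"travel": [0, 0, -0.2], "dr": [0, 0, 0]}, {"travel": [0, 0, -0.1], "dr": [0, 0, 0]}, {"travel": [0, 0, 0], "dr": [0, 0, 0]}]}}

```text
clock: 21.7
eef_pos: [0.5674, 0.204, 0.045]
eef_rot: [[0.779, -0.002, 0.627], [-0.004, -1.0, 0.002], [0.627, -0.004, -0.779]]
ft_force: [0.0, 0.2, -0.8]
grip_width: 0.263
finger_force: 49.3
```

```bash
python3 - <<'E'
from p import *
s=r.get_state();print(s['qpos'].round(2),s['joint_velocities'].round(2),s['joint_torque'].round(1))
plan([([.564,.205,.034],Rt(0,40))])
E
```

```text
[ 12.67  16.39 121.79 -65.13   8.6  165.02] [ 0.12 -0.13  0.14 -0.19  0.11  0.17] [ -0.1 -38.4 -23.7  -0.4  -0.8  -0. ]
now [0.5674 0.204  0.045 ] [[0.779, -0.002, 0.627], [-0.004, -1.0, 0.002], [0.627, -0.004, -0.779]] clk 21.7 grip 0.263 49.33541178703308 [ 0.   0.2 -0.8]
1 x [-0.168, 0.052, -0.549] [-0.026, -0.134, 0.01] tot [-0.17, 0.05, -0.55] [-0.03, -0.13, 0.01]
```

```bash
python3 - <<'E'
from p import *
plan([([.564,.206,.046],Rt(12,40)),([.564,.206,.033],Rt(12,40))])
E
```

```text
now [0.5674 0.204  0.045 ] [[0.779, -0.002, 0.627], [-0.004, -1.0, 0.002], [0.627, -0.004, -0.779]] clk 21.7 grip 0.263 49.33541178703308 [ 0.   0.2 -0.8]
2 x [-0.084, 0.051, 0.026] [-0.006, -0.068, 0.703] tot [-0.17, 0.1, 0.05] [-0.01, -0.14, 1.41]
1 x [0.0, 0.0, -0.65] [0.0, 0.0, 0.0] tot [0.0, 0.0, -0.65] [0.0, 0.0, 0.0]
```

Request:
{"name": "play_rows", "arguments": {"series": [{"travel": [0, 0, 0.1], "dr": [0, 0, 0.3]}, {"travel": [0, 0.05, 0], "dr": [0, 0, 0.3]}, {"travel": [-0.05, 0.05, 0], "dr": [0, 0, 0.3]}, {"travel": [-0.05, 0, 0], "dr": [0, -0.05, 0.3]}, {"travel": [-0.05, 0, 0], "dr": [0, -0.08, 0.2]}]}}

```text
clock: 22.32
eef_pos: [0.5635, 0.2084, 0.0454]
eef_rot: [[0.77, 0.149, 0.621], [0.113, -0.989, 0.098], [0.628, -0.005, -0.778]]
ft_force: [0.1, 0.3, -1.2]
grip_width: 0.264
finger_force: 49.4
```

```bash
python3 - <<'E'
from p import *
print(r.get_state()['qpos'].round(1))
plan([([.564,.206,.034],Rt(12,40))])
E
```

```text
[  9.   15.  123.7  -1.2   2.3  91.7]
now [0.5635 0.2084 0.0454] [[0.77, 0.149, 0.621], [0.113, -0.989, 0.098], [0.628, -0.005, -0.778]] clk 22.325 grip 0.264 49.37046825885773 [ 0.1  0.3 -1.2]
1 x [0.027, -0.119, -0.57] [-0.009, -0.128, 0.396] tot [0.03, -0.12, -0.57] [-0.01, -0.13, 0.4]
```

Request:
{"name": "play_rows", "arguments": {"series": [{"travel": [0, 0.1, 0.8], "dr": [0, 0, 0]}, {"travel": [0, 0.1, 0.8], "dr": [0, 0, 0.4]}, {"travel": [0, 0.1, 0.1], "dr": [0, 0, 0.4]}, {"travel": [0, 0.1, 0], "dr": [0, 0, 0.4]}, {"travel": [0, 0.1, 0], "dr": [0, 0, 0.4]}]}}

```text
clock: 22.95
eef_pos: [0.5617, 0.2142, 0.0696]
eef_rot: [[0.743, 0.317, 0.589], [0.248, -0.948, 0.197], [0.621, -0.0, -0.784]]
ft_force: [0.2, 0.4, -1.4]
grip_width: 0.263
finger_force: 49.4
```

```bash
python3 - <<'E'
from p import *
print(r.get_state()['qpos'].round(1))
plan([([.562,.215,.07],Rt(25,40)),([.562,.215,.034],Rt(25,40))])
E
```

```text
[  5.   10.8 124.2  48.8  11.1  31.2]
now [0.5617 0.2142 0.0696] [[0.743, 0.317, 0.589], [0.248, -0.948, 0.197], [0.621, -0.0, -0.784]] clk 22.95 grip 0.263 49.35770630836487 [ 0.2  0.4 -1.4]
1 x [0.013, 0.041, 0.021] [0.067, -0.174, 0.757] tot [0.01, 0.04, 0.02] [0.07, -0.17, 0.76]
2 x [0.0, 0.0, -0.9] [0.0, 0.0, 0.0] tot [0.0, 0.0, -1.8] [0.0, 0.0, 0.0]
```

Request:
{"name": "play_rows", "arguments": {"series": [{"travel": [0, 0, 0], "dr": [0.03, -0.09, 0.3]}, {"travel": [0, 0, 0], "dr": [0.04, -0.09, 0.3]}, {"travel": [0, 0, -0.5], "dr": [0, 0, 0.16]}, {"travel": [0, 0, -0.5], "dr": [0, 0, 0]}, {"travel": [0, 0, -0.3], "dr": [0, 0, 0]}]}}

```text
clock: 23.58
eef_pos: [0.5618, 0.2136, 0.043]
eef_rot: [[0.695, 0.42, 0.583], [0.322, -0.907, 0.27], [0.643, -0.0, -0.766]]
ft_force: [0.3, 0.0, -0.8]
grip_width: 0.265
finger_force: 49.4
```

```bash
python3 - <<'E'
from p import *
print(r.get_state()['qpos'].round(1))
plan([([.562,.215,.034],Rt(25,40))])
E
```

```text
[  1.4  15.1 125.   81.2  15.   -9.2]
now [0.5618 0.2136 0.043 ] [[0.695, 0.42, 0.583], [0.322, -0.907, 0.27], [0.643, -0.0, -0.766]] clk 23.575 grip 0.265 49.352052211761475 [ 0.3  0.  -0.8]
1 x [0.011, 0.071, -0.449] [-0.001, 0.001, 0.016] tot [0.01, 0.07, -0.45] [-0.0, 0.0, 0.02]
```

Tilt is back to 40° and the joints have margin. Now I lower until the tee touches and release it.

Request:
{"name": "play_rows", "arguments": {"series": [{"travel": [0, 0.07, -0.3], "dr": [0, 0, 0]}, {"travel": [0, 0, -0.15], "dr": [0, 0, 0]}, {"travel": [0, 0, -0.1], "dr": [0, 0, 0]}, {"travel": [0, 0, 0], "dr": [0, 0, 0]}]}}

```text
clock: 24.08
eef_pos: [0.5628, 0.2151, 0.0331]
eef_rot: [[0.694, 0.42, 0.585], [0.322, -0.907, 0.271], [0.644, 0.0, -0.765]]
ft_force: [0.5, -0.6, 1.5]
grip_width: 0.266
finger_force: 49.6
```

Request:
{"name": "play_rows", "arguments": {"series": [{"travel": [0, 0, 0], "dr": [0, 0, 0]}, {"travel": [0, 0, 0], "dr": [0, 0, 0]}, {"travel": [0, 0, 0], "dr": [0, 0, 0]}], "gripper": 0.42}}

```text
clock: 24.45
eef_pos: [0.5615, 0.2152, 0.032]
eef_rot: [[0.695, 0.421, 0.583], [0.322, -0.907, 0.271], [0.643, -0.001, -0.766]]
ft_force: [0.1, -0.4, -0.7]
grip_width: 0.421
finger_force: 0.0
```

Request:
{"name": "play_rows", "arguments": {"series": [{"travel": [0, 0, 0.5], "dr": [0, 0, 0]}, {"travel": [0, 0, 1], "dr": [0, 0, 0]}, {"travel": [0, 0, 1], "dr": [0, 0, 0]}, {"travel": [0, 0, 1], "dr": [0, 0, 0]}, {"travel": [0, 0, 1], "dr": [0, 0, 0]}]}}

```text
clock: 25.08
eef_pos: [0.5614, 0.2151, 0.1225]
eef_rot: [[0.695, 0.421, 0.583], [0.322, -0.907, 0.271], [0.642, -0.001, -0.766]]
ft_force: [0.4, 0.1, 0.4]
grip_width: 0.419
finger_force: 0.0
```

```bash
python3 - <<'E'
from p import *
print(r.get_state()['qpos'].round(1))
plan([([.419,-.054,.11],Rt(-6)),([.419,-.054,.004],Rt(-6))])
E
```

```text
[  1.7   3.4 124.5  46.4  20.5  27.3]
now [0.5614 0.2151 0.1225] [[0.695, 0.421, 0.583], [0.322, -0.907, 0.271], [0.642, -0.001, -0.766]] clk 25.075 grip 0.419 0.0 [0.4 0.1 0.4]
14 x [-0.509, -0.961, -0.045] [-0.055, 0.332, -0.246] tot [-7.12, -13.45, -0.63] [-0.77, 4.64, -3.44]
6 x [0.0, 0.0, -0.883] [0.0, 0.0, 0.0] tot [0.0, 0.0, -5.3] [0.0, 0.0, 0.0]
```

Request:
{"name": "play_rows", "arguments": {"series": [{"travel": [-0.48, -0.9, -0.04], "dr": [-0.05, 0.31, -0.23]}, {"travel": [-0.48, -0.9, -0.04], "dr": [-0.05, 0.31, -0.23]}, {"travel": [-0.48, -0.9, -0.04], "dr": [-0.05, 0.31, -0.23]}, {"travel": [-0.48, -0.9, -0.04], "dr": [-0.05, 0.31, -0.23]}, {"travel": [-0.48, -0.9, -0.04], "dr": [-0.05, 0.31, -0.23]}]}}

```text
clock: 25.7
eef_pos: [0.5131, 0.1246, 0.118]
eef_rot: [[0.87, 0.252, 0.424], [0.206, -0.967, 0.151], [0.448, -0.044, -0.893]]
ft_force: [0.3, 0.7, -0.1]
grip_width: 0.423
finger_force: 0.0
```

Request:
{"name": "play_rows", "arguments": {"series": [{"travel": [-0.48, -0.9, -0.04], "dr": [-0.05, 0.31, -0.23]}, {"travel": [-0.48, -0.9, -0.04], "dr": [-0.05, 0.31, -0.23]}, {"travel": [-0.48, -0.9, -0.04], "dr": [-0.05, 0.31, -0.23]}, {"travel": [-0.48, -0.9, -0.04], "dr": [-0.05, 0.31, -0.23]}, {"travel": [-0.48, -0.9, -0.04], "dr": [-0.05, 0.31, -0.23]}], "gripper": 0.6}}

```text
clock: 26.32
eef_pos: [0.4651, 0.0346, 0.114]
eef_rot: [[0.972, 0.071, 0.224], [0.059, -0.997, 0.06], [0.227, -0.045, -0.973]]
ft_force: [0.5, -0.3, -0.6]
grip_width: 0.6
finger_force: 0.0
```

Request:
{"name": "play_rows", "arguments": {"series": [{"travel": [-0.48, -0.9, -0.04], "dr": [-0.05, 0.31, -0.23]}, {"travel": [-0.48, -0.9, -0.04], "dr": [-0.05, 0.31, -0.23]}, {"travel": [-0.48, -0.9, -0.04], "dr": [-0.05, 0.31, -0.23]}, {"travel": [-0.48, -0.9, -0.04], "dr": [-0.05, 0.31, -0.23]}, {"travel": [-0.48, -0.9, -0.04], "dr": [-0.05, 0.31, -0.23]}]}}

```text
clock: 26.95
eef_pos: [0.4172, -0.0554, 0.11]
eef_rot: [[0.994, -0.108, -0.001], [-0.108, -0.994, 0.003], [-0.002, -0.003, -1.0]]
ft_force: [0.2, -0.4, 0.3]
grip_width: 0.599
finger_force: 0.0
```

```bash
python3 - <<'E'
from p import *
from m import *
print('teeA side',meas('side',(284,205,312,230),.014))
plan([([.419,-.054,.11],Rt(-6)),([.419,-.054,.004],Rt(-6))])
E
```

```text
teeA side (array([ 4.186000e-01, -5.420000e-02,  1.732916e+02,  2.390000e-02,
        5.490000e-02,  8.500000e+01]), array([ 0.4188, -0.0557]))
now [ 0.4171 -0.057   0.1101] [[0.994, -0.11, -0.003], [-0.11, -0.994, 0.002], [-0.003, -0.001, -1.0]] clk 27.0 grip 0.599 0.0 [-0.2 -1.2  0.9]
1 x [0.094, 0.148, -0.005] [-0.01, -0.02, 0.035] tot [0.09, 0.15, -0.0] [-0.01, -0.02, 0.04]
6 x [0.0, 0.0, -0.883] [0.0, 0.0, 0.0] tot [0.0, 0.0, -5.3] [0.0, 0.0, 0.0]
```

Request:
{"name": "play_rows", "arguments": {"series": [{"travel": [0.1, 0.1, -1], "dr": [0, 0, 0.04]}, {"travel": [0, 0, -1], "dr": [0, 0, 0]}, {"travel": [0, 0, -1], "dr": [0, 0, 0]}, {"travel": [0, 0, -1], "dr": [0, 0, 0]}, {"travel": [0, 0, -0.9], "dr": [0, 0, 0]}]}}

```text
clock: 27.62
eef_pos: [0.4196, -0.0524, 0.0113]
eef_rot: [[0.995, -0.1, 0.001], [-0.1, -0.995, 0.004], [0.0, -0.004, -1.0]]
ft_force: [-0.7, -0.2, -0.3]
grip_width: 0.601
finger_force: 0.0
```

Request:
{"name": "play_rows", "arguments": {"series": [{"travel": [0, 0, -0.35], "dr": [0, 0, 0]}, {"travel": [0, 0, 0], "dr": [0, 0, 0]}]}}

```text
clock: 27.88
eef_pos: [0.4195, -0.0526, 0.0049]
eef_rot: [[0.995, -0.101, -0.0], [-0.101, -0.995, 0.004], [-0.001, -0.004, -1.0]]
ft_force: [-0.1, 0.6, -1.1]
grip_width: 0.599
finger_force: 0.0
```

Request:
{"name": "play_rows", "arguments": {"series": [{"travel": [0, 0, 0], "dr": [0, 0, 0]}, {"travel": [0, 0, 0], "dr": [0, 0, 0]}, {"travel": [0, 0, 0], "dr": [0, 0, 0]}, {"travel": [0, 0, 0], "dr": [0, 0, 0]}], "gripper": 0}}

```text
clock: 28.38
eef_pos: [0.4205, -0.0532, 0.006]
eef_rot: [[0.995, -0.101, 0.002], [-0.101, -0.995, 0.003], [0.002, -0.003, -1.0]]
ft_force: [-0.9, 1.4, 6.8]
grip_width: 0.263
finger_force: 49.8
```

Request:
{"name": "play_rows", "arguments": {"series": [{"travel": [0, 0, 1], "dr": [0, 0, 0]}, {"travel": [0, 0, 1], "dr": [0, 0, 0]}, {"travel": [0, 0.4, 1], "dr": [0, 0, 0]}, {"travel": [0, 0.6, 1], "dr": [0, 0, 0]}, {"travel": [0, 1, 1], "dr": [0, 0, 0]}]}}

```text
clock: 29.0
eef_pos: [0.4197, -0.0128, 0.1059]
eef_rot: [[0.995, -0.102, 0.001], [-0.102, -0.995, 0.003], [0.0, -0.003, -1.0]]
ft_force: [1.1, 0.2, -1.4]
grip_width: 0.269
finger_force: 49.2
```

Request:
{"name": "play_rows", "arguments": {"series": [{"travel": [0, 1, 0.1], "dr": [0, 0, 0.1]}, {"travel": [0, 1, 0.1], "dr": [0, 0, 0.1]}, {"travel": [0, 1, 0], "dr": [0, 0, 0.1]}, {"travel": [0.2, 1, 0], "dr": [0, 0, 0.1]}, {"travel": [0.4, 1, 0], "dr": [0, 0, 0.1]}]}}

```text
clock: 29.62
eef_pos: [0.4315, 0.0878, 0.1092]
eef_rot: [[1.0, -0.025, 0.0], [-0.025, -1.0, 0.003], [0.0, -0.003, -1.0]]
ft_force: [-0.4, -0.0, -0.8]
grip_width: 0.269
finger_force: 49.2
```

Request:
{"name": "play_rows", "arguments": {"series": [{"travel": [0.5, 1, 0], "dr": [0, 0, 0]}, {"travel": [0.6, 1, 0], "dr": [0, 0, 0]}, {"travel": [0.6, 1, 0], "dr": [0, 0, 0]}, {"travel": [0.6, 1, 0], "dr": [0, 0, 0]}, {"travel": [0.45, 0.6, 0], "dr": [0, 0, 0]}]}}

```text
clock: 30.25
eef_pos: [0.487, 0.1799, 0.1091]
eef_rot: [[1.0, -0.025, 0.0], [-0.025, -1.0, 0.003], [-0.0, -0.003, -1.0]]
ft_force: [-0.3, -0.3, -1.0]
grip_width: 0.266
finger_force: 49.2
```

```bash
python3 - <<'E'
from p import *
plan([([.487,.202,.06],Rt(-1.5)),([.487,.202,.027],Rt(-1.5))])
E
```

```text
now [0.487  0.1799 0.1091] [[1.0, -0.025, 0.0], [-0.025, -1.0, 0.003], [-0.0, -0.003, -1.0]] clk 30.25 grip 0.266 49.249420166015625 [-0.3 -0.3 -1. ]
3 x [0.0, 0.368, -0.818] [-0.007, 0.0, -0.002] tot [0.0, 1.1, -2.45] [-0.02, 0.0, -0.01]
2 x [0.0, 0.0, -0.825] [0.0, 0.0, 0.0] tot [0.0, 0.0, -1.65] [0.0, 0.0, 0.0]
```

Request:
{"name": "play_rows", "arguments": {"series": [{"travel": [0, 0.6, 0], "dr": [0, 0, 0]}, {"travel": [0, 0.5, -0.6], "dr": [0, 0, 0]}, {"travel": [0, 0, -1], "dr": [0, 0, 0]}, {"travel": [0, 0, -1], "dr": [0, 0, 0]}, {"travel": [0, 0, -0.8], "dr": [0, 0, 0]}]}}

```text
clock: 30.88
eef_pos: [0.4856, 0.201, 0.0395]
eef_rot: [[1.0, -0.026, -0.002], [-0.026, -1.0, 0.003], [-0.002, -0.003, -1.0]]
ft_force: [1.1, 0.6, -0.5]
grip_width: 0.269
finger_force: 49.2
```

Request:
{"name": "play_rows", "arguments": {"series": [{"travel": [0, 0, -0.4], "dr": [0, 0, 0]}, {"travel": [0, 0, -0.25], "dr": [0, 0, 0]}, {"travel": [0, 0, -0.1], "dr": [0, 0, 0]}, {"travel": [0, 0, 0], "dr": [0, 0, 0]}]}}

```text
clock: 31.38
eef_pos: [0.4871, 0.2012, 0.0264]
eef_rot: [[1.0, -0.026, 0.001], [-0.026, -1.0, 0.003], [0.001, -0.003, -1.0]]
ft_force: [0.5, -0.8, -1.0]
grip_width: 0.271
finger_force: 49.2
```

Request:
{"name": "play_rows", "arguments": {"series": [{"travel": [0, 0, -0.1], "dr": [0, 0, 0]}, {"travel": [0, 0, 0], "dr": [0, 0, 0]}]}}

```text
clock: 31.62
eef_pos: [0.4889, 0.2012, 0.026]
eef_rot: [[1.0, -0.026, 0.004], [-0.026, -1.0, 0.003], [0.004, -0.004, -1.0]]
ft_force: [-0.5, -1.0, 5.7]
grip_width: 0.268
finger_force: 50.1
```

Request:
{"name": "play_rows", "arguments": {"series": [{"travel": [0, 0, 0], "dr": [0, 0, 0]}, {"travel": [0, 0, 0], "dr": [0, 0, 0]}, {"travel": [0, 0, 0], "dr": [0, 0, 0]}], "gripper": 0.42}}

```text
clock: 32.0
eef_pos: [0.4866, 0.2011, 0.024]
eef_rot: [[1.0, -0.026, -0.0], [-0.026, -1.0, 0.003], [-0.0, -0.003, -1.0]]
ft_force: [0.5, -0.0, -0.4]
grip_width: 0.419
finger_force: 0.0
```

Request:
{"name": "play_rows", "arguments": {"series": [{"travel": [0, 0, 0.5], "dr": [0, 0, 0]}, {"travel": [0, 0, 1], "dr": [0, 0, 0]}, {"travel": [0, 0, 1], "dr": [0, 0, 0]}, {"travel": [0, 0, 1], "dr": [0, 0, 0]}, {"travel": [0, 0, 1], "dr": [0, 0, 0]}]}}

```text
clock: 32.62
eef_pos: [0.4868, 0.2012, 0.1154]
eef_rot: [[1.0, -0.026, 0.001], [-0.026, -1.0, 0.003], [0.0, -0.003, -1.0]]
ft_force: [-0.9, -0.1, 0.1]
grip_width: 0.423
finger_force: 0.0
```

Request:
{"name": "play_rows", "arguments": {"series": [{"travel": [-1, 0.5, 0.3], "dr": [0, 0, 0]}, {"travel": [-1, 0.5, 0], "dr": [0, 0, 0]}, {"travel": [-1, 0.5, 0], "dr": [0, 0, 0]}, {"travel": [-1, 0.5, 0], "dr": [0, 0, 0]}, {"travel": [-1, 0.5, 0], "dr": [0, 0, 0]}], "gripper": 0}}

```text
clock: 33.25
eef_pos: [0.3851, 0.2518, 0.1198]
eef_rot: [[1.0, -0.026, -0.0], [-0.026, -1.0, 0.003], [-0.001, -0.003, -1.0]]
ft_force: [-1.0, -0.1, -0.6]
grip_width: 0.001
finger_force: 0.0
```

```bash
python3 - <<'E'
from p import *
print(r.get_state()['qpos'].round(1))
save('side','s4.png',(60,200,340,420),2.8)
save('top','t4.png',(60,110,260,240),3.5)
plan([([.35,.27,.1],Rt(0))])
E
```

```text
[ 18.2   3.5 113.9   0.2  62.7 109.6]
now [0.384  0.2521 0.1196] [[1.0, -0.024, -0.002], [-0.024, -1.0, 0.003], [-0.002, -0.003, -1.0]] clk 33.35 grip -0.001 0.0 [ 0.1  0.2 -0.3]
2 x [-0.851, 0.448, -0.49] [-0.01, -0.006, 0.08] tot [-1.7, 0.9, -0.98] [-0.02, -0.01, 0.16]
```

View pics/s4.png

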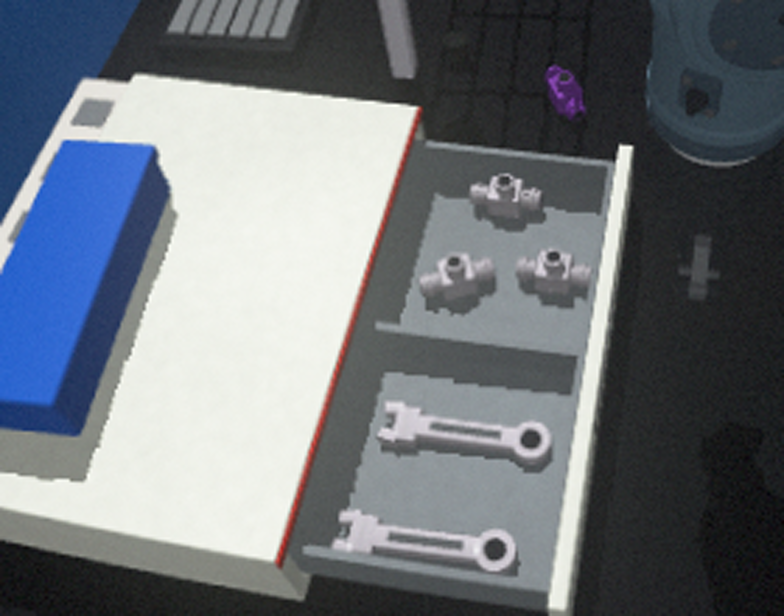

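Request:
{"name": "play_rows", "arguments": {"series": [{"travel": [0, 0.5, -0.85], "dr": [0, 0, 0]}, {"travel": [0, 0.5, -0.85], "dr": [0, 0, 0]}, {"travel": [0, 0, -0.85], "dr": [0, 0, 0]}, {"travel": [0, 0, -0.85], "dr": [0, 0, 0]}, {"travel": [0, 0, -0.85], "dr": [0, 0, 0]}]}}

```text
clock: 33.98
eef_pos: [0.3871, 0.2712, 0.0346]
eef_rot: [[1.0, -0.026, 0.001], [-0.026, -1.0, 0.003], [0.001, -0.003, -1.0]]
ft_force: [-0.1, -0.3, 0.4]
grip_width: -0.0
finger_force: 0.0
```

Request:
{"name": "play_rows", "arguments": {"series": [{"travel": [0.5, 0, 0], "dr": [0, 0, 0]}, {"travel": [0.5, 0, 0], "dr": [0, 0, 0]}, {"travel": [0.3, 0, 0], "dr": [0, 0, 0]}, {"travel": [0.3, 0, 0], "dr": [0, 0, 0]}, {"travel": [0.3, 0, 0], "dr": [0, 0, 0]}]}}

```text
clock: 34.6
eef_pos: [0.4253, 0.2712, 0.0354]
eef_rot: [[1.0, -0.026, 0.0], [-0.026, -1.0, 0.003], [0.0, -0.003, -1.0]]
ft_force: [0.5, -0.1, -0.0]
grip_width: 0.0
finger_force: 0.0
```

Request:
{"name": "play_rows", "arguments": {"series": [{"travel": [0.3, 0, 0], "dr": [0, 0, 0]}, {"travel": [0.3, 0, 0], "dr": [0, 0, 0]}, {"travel": [0.3, 0, 0], "dr": [0, 0, 0]}, {"travel": [0.3, 0, 0], "dr": [0, 0, 0]}, {"travel": [0.3, 0, 0], "dr": [0, 0, 0]}]}}

```text
clock: 35.22
eef_pos: [0.455, 0.271, 0.035]
eef_rot: [[1.0, -0.026, -0.0], [-0.026, -1.0, 0.003], [-0.0, -0.003, -1.0]]
ft_force: [-1.5, -0.4, -1.3]
grip_width: 0.003
finger_force: 0.5
```

```bash
python3 - <<'E'
from p import *
plan([([.6,.268,.034],Rt(-1.5))])
print([(round(d['p'],2),np.round(d['bbox'],1).tolist()) for d in (vision.get_image('top') is not None and vision.look_for('top','tray_front'))])
E
```

```text
now [0.455 0.271 0.035] [[1.0, -0.026, -0.0], [-0.026, -1.0, 0.003], [-0.0, -0.003, -1.0]] clk 35.225 grip 0.003 0.5444251485096174 [-1.5 -0.4 -1.3]
8 x [0.906, -0.019, -0.006] [-0.003, -0.0, -0.0] tot [7.25, -0.15, -0.05] [-0.02, -0.0, -0.0]
[(0.62, [162.2, 172.2, 133.7, 62.7])]
```

Request:
{"name": "play_rows", "arguments": {"series": [{"travel": [0.35, -0.01, 0], "dr": [0, 0, 0]}, {"travel": [0.35, -0.01, 0], "dr": [0, 0, 0]}, {"travel": [0.35, -0.01, 0], "dr": [0, 0, 0]}, {"travel": [0.35, -0.01, 0], "dr": [0, 0, 0]}, {"travel": [0.35, -0.01, 0], "dr": [0, 0, 0]}]}}

```text
clock: 35.95
eef_pos: [0.4903, 0.2702, 0.0351]
eef_rot: [[1.0, -0.026, 0.0], [-0.026, -1.0, 0.003], [0.0, -0.003, -1.0]]
ft_force: [-2.1, 0.8, -1.1]
grip_width: 0.001
finger_force: 0.6
```

Request:
{"name": "play_rows", "arguments": {"series": [{"travel": [0.35, -0.01, 0], "dr": [0, 0, 0]}, {"travel": [0.35, -0.01, 0], "dr": [0, 0, 0]}, {"travel": [0.35, -0.01, 0], "dr": [0, 0, 0]}, {"travel": [0.35, -0.01, 0], "dr": [0, 0, 0]}, {"travel": [0.35, -0.01, 0], "dr": [0, 0, 0]}]}}

```text
clock: 36.58
eef_pos: [0.5252, 0.2691, 0.0351]
eef_rot: [[1.0, -0.026, 0.0], [-0.026, -1.0, 0.003], [-0.0, -0.003, -1.0]]
ft_force: [-0.9, 1.3, 0.2]
grip_width: 0.002
finger_force: 0.6
```

Request:
{"name": "play_rows", "arguments": {"series": [{"travel": [0.3, -0.01, 0], "dr": [0, 0, 0]}, {"travel": [0.3, -0.01, 0], "dr": [0, 0, 0]}, {"travel": [0.3, -0.01, 0], "dr": [0, 0, 0]}, {"travel": [0.3, -0.01, 0], "dr": [0, 0, 0]}, {"travel": [0.3, -0.01, 0], "dr": [0, 0, 0]}]}}

```text
clock: 37.2
eef_pos: [0.5551, 0.2681, 0.0351]
eef_rot: [[1.0, -0.026, -0.0], [-0.026, -1.0, 0.003], [-0.0, -0.003, -1.0]]
ft_force: [-1.2, 0.4, 0.3]
grip_width: 0.001
finger_force: 0.5
```

```bash
python3 - <<'E'
from p import *
plan([([.6,.268,.034],Rt(-1.5))])
save('side','s5.png',(60,200,340,420),2.8)
E
```

```text
now [0.5551 0.2681 0.0351] [[1.0, -0.026, -0.0], [-0.026, -1.0, 0.003], [-0.0, -0.003, -1.0]] clk 37.2 grip 0.001 0.5435499921441078 [-1.2  0.4  0.3]
3 x [0.748, -0.002, -0.018] [-0.007, -0.0, -0.0] tot [2.25, -0.01, -0.05] [-0.02, -0.0, -0.0]
```

View pics/s5.png

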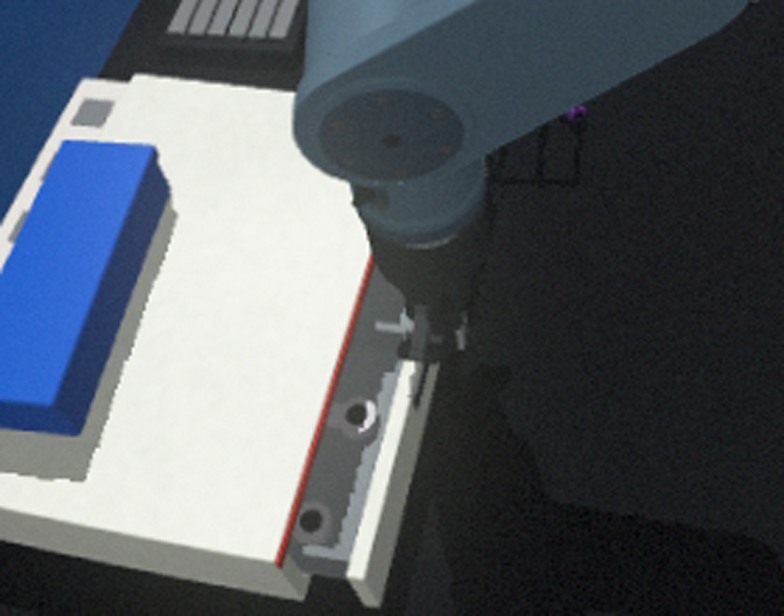

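Request:
{"name": "play_rows", "arguments": {"series": [{"travel": [0.25, 0, 0], "dr": [0, 0, 0]}, {"travel": [0.2, 0, 0], "dr": [0, 0, 0]}, {"travel": [0.2, 0, 0], "dr": [0, 0, 0]}, {"travel": [0.2, -0.02, 0], "dr": [0, 0, 0]}, {"travel": [0.15, 0, 0], "dr": [0, 0, 0]}]}}

```text
clock: 37.88
eef_pos: [0.575, 0.2678, 0.0351]
eef_rot: [[1.0, -0.026, -0.0], [-0.026, -1.0, 0.003], [-0.0, -0.003, -1.0]]
ft_force: [-0.9, 0.1, 0.2]
grip_width: -0.001
finger_force: 0.5
```

Request:
{"name": "play_rows", "arguments": {"series": [{"travel": [0.12, 0, 0], "dr": [0, 0, 0]}, {"travel": [0.12, 0, 0], "dr": [0, 0, 0]}, {"travel": [0.12, 0, 0], "dr": [0, 0, 0]}, {"travel": [0.12, 0, 0], "dr": [0, 0, 0]}, {"travel": [0.12, 0, 0], "dr": [0, 0, 0]}]}}

```text
clock: 38.5
eef_pos: [0.5853, 0.2676, 0.035]
eef_rot: [[1.0, -0.026, -0.004], [-0.026, -1.0, 0.002], [-0.004, -0.002, -1.0]]
ft_force: [-6.9, -2.2, 4.6]
grip_width: 0.003
finger_force: 3.8
```

Request:
{"name": "play_rows", "arguments": {"series": [{"travel": [0.1, 0, 0], "dr": [0, 0, 0]}, {"travel": [0.1, 0, 0], "dr": [0, 0, 0]}, {"travel": [0.1, 0, 0], "dr": [0, 0, 0]}]}}

```text
clock: 38.88
eef_pos: [0.5925, 0.2676, 0.035]
eef_rot: [[1.0, -0.026, -0.001], [-0.026, -1.0, 0.003], [-0.001, -0.003, -1.0]]
ft_force: [-1.3, -1.7, 0.5]
grip_width: 0.001
finger_force: 1.0
```

Request:
{"name": "play_rows", "arguments": {"series": [{"travel": [0.08, 0, 0], "dr": [0, 0, 0]}, {"travel": [0.08, 0, 0], "dr": [0, 0, 0]}, {"travel": [0.08, 0, 0], "dr": [0, 0, 0]}, {"travel": [0, 0, 0], "dr": [0, 0, 0]}]}}

```text
clock: 39.38
eef_pos: [0.5947, 0.2678, 0.035]
eef_rot: [[1.0, -0.025, -0.006], [-0.025, -1.0, 0.002], [-0.006, -0.002, -1.0]]
ft_force: [-13.4, -2.3, 11.1]
grip_width: -0.004
finger_force: 6.8
```

Request:
{"name": "play_rows", "arguments": {"series": [{"travel": [-0.2, 0, 0], "dr": [0, 0, 0]}, {"travel": [-0.5, 0, 0], "dr": [0, 0, 0]}, {"travel": [-1, 0, 0], "dr": [0, 0, 0]}, {"travel": [-1, 0, 0], "dr": [0, 0, 0]}, {"travel": [-1, 0, 0], "dr": [0, 0, 0]}]}}

```text
clock: 40.0
eef_pos: [0.523, 0.2678, 0.0352]
eef_rot: [[1.0, -0.026, 0.001], [-0.026, -1.0, 0.004], [0.001, -0.004, -1.0]]
ft_force: [-0.2, -0.1, 1.1]
grip_width: -0.004
finger_force: 0.0
```

Request:
{"name": "play_rows", "arguments": {"series": [{"travel": [-1, 0, 0.5], "dr": [0, 0, 0]}, {"travel": [-1, 0, 1], "dr": [0, 0, 0]}, {"travel": [-1, 0, 1], "dr": [0, 0, 0]}, {"travel": [-1, 0, 1], "dr": [0, 0, 0]}, {"travel": [-1, 0, 1], "dr": [0, 0, 0]}]}}

```text
clock: 40.62
eef_pos: [0.4229, 0.2678, 0.1258]
eef_rot: [[1.0, -0.026, 0.001], [-0.026, -1.0, 0.004], [0.001, -0.004, -1.0]]
ft_force: [0.0, 0.5, -0.7]
grip_width: 0.002
finger_force: 0.0
```

```bash
python3 - <<'E'
from p import *
plan([])
save('side','s6.png',s=1.42)
E
```

```text
now [0.4229 0.2678 0.1258] [[1.0, -0.026, 0.001], [-0.026, -1.0, 0.004], [0.001, -0.004, -1.0]] clk 40.625 grip 0.002 0.0 [ 0.   0.5 -0.7]
```

View pics/s6.png

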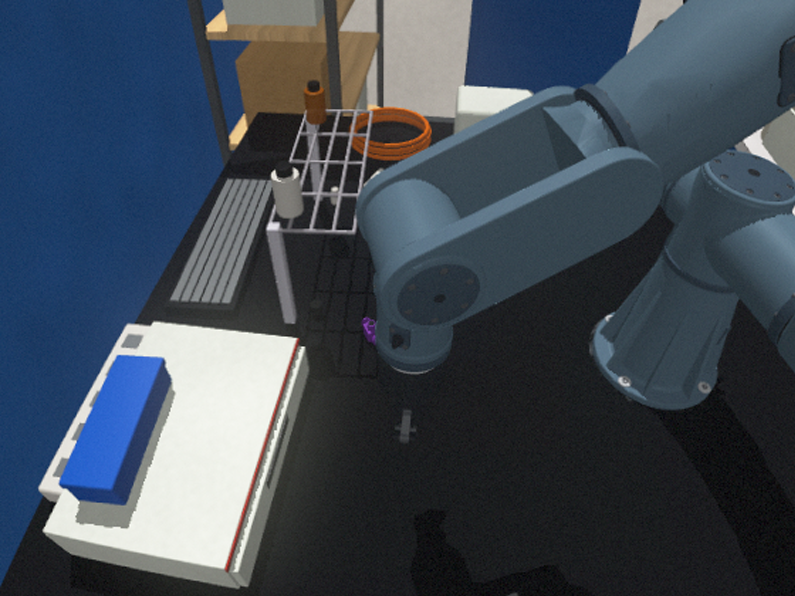

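The side view shows the drawer shut flush at about (270,450), the shelf and bystanders that show undisturbed, and the robot clear of everything.

```bash
python3 -c "
from cell import r
print(r.hand_in())"
```

```text
the job is handed in; nothing more can be done
None
```

The spanner and both tees are in their matching compartments, and the drawer is pushed home and appears latched: the resistance rose and dropped, then hit a firm stop. I handed the job in at about 41 s of the 72 s limit, and the result of the judging was not shown.

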